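# Lock a drip-pole stub by tapping a wedge home

### The arm

A 7-joint arm with a two-finger parallel gripper is mounted at the origin on a cart in front of the work surface, level with it; the furniture and walls round the work are solid. World frame = base frame: x ahead of the robot, y to its left, z up, the work surface at z = 0. Lengths are in m, angles in rad, forces in N, time in s.
With the tool pointing down it reaches from about 0.35 to 0.9 m from the base axis. Payload 8.1 kg.
Tool frame: the origin (TCP) lies at the very end of the fingers, on their centre line; the grasp point (between the pads) lies 19 mm behind it; z points along the fingers, x is the direction in which the jaws open and shut, and the axes are right-handed (so a half turn about z gives the same grasp; the last joint's range is limited). The gripper opens to 92 mm and grips with 3 to 60 N. Pads are 19 mm wide; open, the fingers measure 130 mm over their backs; the gripper's body (75 mm by 190 mm) begins 47 mm behind the grasp point.
Start: joints at [-1.228, 0.434, 0.025, 1.573, -0.012, 1.134, -0.075], TCP at [0.27, 0.564, 0.227] pointing down, gripper open.
Joint ranges: [-2.62, 2.62], [-0.44, 2.09], [-1.27, 1.32], [0.08, 2.57], [-1.32, 4.46], [0.12, 2], [-2.74, 2.74]. Speed limits (rad/s): [2.22, 2.22, 3.01, 3.01, 3.14, 3.14, 3.14].

### API

Orientations are given as a unit quaternion [x, y, z, w].
In Python, from bench import sense, vision, bot gives the robot as it stands.
- The arm moves only by the tool drive_tool, never from a script. Its argument "moves" is text: rows parted by semicolons, each of 6 numbers parted by spaces: the shift along the tool's x, y, z scaled (see below), then the turn, a rotation vector about the tool's x, y, z scaled (see below). A call has 1 to 20 rows; each row is the pose to reach, as a shift and turn from the pose commanded when the call began, along the tool's axes at that moment; what a row does not reach only later rows make up. The controller multiplies each number of a shift by 0.4 m and each number of a turn by 30 degrees. A row lasts 1/10 s, in which the tool goes at most 50 mm and 8.59 degrees, less where a joint would pass 70% of its speed; a pose out of reach is approached as far as the arm can. A call with a number of a shift or a turn outside -1 to 1 is refused whole. A call with a gripper value outside its range is refused whole. "grip" is the opening, from 0 (shut) to 1 (fully open), set as the call begins (left out, the last holds). The fingers move at their own pace and stop on an object; "force" is the grip in N (left out, the last holds). Time passes only in rows, so rows that repeat a pose let the fingers close. It gives the time, the measured TCP pose, the force and the opening at its end, in the units of the state.
- sense(): the state, without advancing time (a new reading comes with each control period).
- vision.grab_frame(name): name is "scene" or "top"; returns a dict with "frame" (384x512x3 uint8, red, green, blue), "fx", "fy", "cx", "cy" (pixels), "origin" and "orientation" of the camera in the world. Camera axes: x right, y down, z forward; pixel columns grow to the right and rows downward; lengths in m; the calibration is good to about 2 mm. A picture is of the moment at which its call begins. There is no depth.
- bot.sign_off(): hands the job in, once; it reports no verdict.
The state is a dict: "clock": time; "joints": joint angles; "qd": joint speeds; "joint_efforts": joint torques, N m; "position": TCP position; "ee_rot": TCP orientation; "contact_force": force on the tool from outside, world axes, zero at the start; "torque": the same for the moment, N m; "finger_gap": finger opening in m.
Only numpy, scipy, OpenCV 4.12 (cv2) and the standard library are available. Lean on these libraries where they do the work, as an engineer would, in place of code of your own. Each camera call takes 0.05 s, during which the arm holds its last target.

### The job

The short drip-pole stub in the worktop clamp is still loose. Put the thicker of the two steel wedges, thin end first and lying flat, into the mouth of the clamp's slot with its straight side towards the back jaw, let go of it, and tap it in at its thick end with light, slow pushes (about 15 N, never over 30 N) until it goes no further and the sliding shoe is hard against the stub. Leave it in the slot, and leave the thin wedge and the vial alone.

Things in the scene. Friction and masses are not known exactly. Their poses are not given: they have to be found in the camera images.
- thick_wedge: thicker polished steel wedge, 0.25 kg, lying flat: 120 mm long, 30 high. Origin on its underside at mid length; x to the thin end, y to its straight side, z up. Straight side: plane y = +17.3 mm over the whole length. Head (x -60 to -38 mm): parallel sides, 34.6 mm wide; then the other side tapers 1 in 5 to a tip 15 mm wide at x = +60. Lies left or right, the thin wedge opposite
- thick_wedge_tip (a point): middle of the thick wedge's thin end face: 60 mm in x, 9.8 mm in y, 15 mm in z from its origin
- thin_wedge: the thinner steel wedge, a spare for other poles, too thin to clamp here; leave it alone. Same length, height and axes as the thick one, but 25.6 mm wide at the head and 6 mm at the tip
- pole_clamp: fixed clamp of metal blocks on the worktop, about 130 x 165 mm, 36 mm high, with an upright steel pole stub (25 mm diameter, 60 mm high). Origin at worktop height; x along the slot, the way the wedge goes in; y to the back jaw, away from the stub; z up. The slot runs from x = -25 (mouth) to +25 mm, open above and at both ends, its floor the worktop; the wedge's tip may come out as far as x = +78
- slot_mouth (a point): middle of the slot's mouth: -25 mm in x, 2 mm in y, 15 mm in z from the clamp's origin. The worktop before the mouth is clear
- back_jaw_edge (a point): middle of the top of the angle block that carries the back jaw (clamp's x = 0, y = +46, z = 36 mm). The back jaw is a flat steel plate parallel to the clamp's x, 60 mm long from x = -30 mm, 34 mm high; it forms the slot's +y side. Screws set its face anywhere from y = +12.0 to +18.0 mm, differently each time
- clamp_shoe (a joint): travel (m) of the sliding shoe, the slot's -y side, towards the stub: 0 at the start, 0.008 hard against the stub. 33 mm high; its face is inclined like the wedge, at 0 from clamp y = -8 mm at the mouth to +2 mm at x = +25. It slides stiffly (about 4 N across) and stays where left
- shoe_face (a point): middle of the shoe's inclined face, moves with it. The wedge touches shoe and jaw when its tip is 25 to 56 mm past the mouth, then takes some 5 to 11 N along x for about 40 mm, and stops 65 to 96 mm past the mouth depending on the jaw: feel for it at 20 mm/s or so, 14 to 18 N is plenty. Once the tip is 35 mm in, the fingers must not press or squeeze the wedge with over 30 N
- vial: small medicine vial with a blue cap standing upright on the worktop, 25 mm diameter, 53 mm high, origin at its foot; leave it alone

How it is judged:
On the way:
1. the thick wedge's tip is in the slot's mouth while the shoe is still open (x of thick_wedge_tip in the frame of pole_clamp above -0.021 m and y of thick_wedge_tip in the frame of pole_clamp between -0.012 and 0.012 m and height (world z) of thick_wedge below 0.012 m and value of joint clamp_shoe below 0.004 m), for 0.2 s.
At the end, for the whole second after the job is handed in: the sliding shoe stands within 0.8 mm of the end of its travel (hard against the stub), held there by the thick wedge, which lies flat (within 0.08 rad) and in line with the slot (within 0.08 rad), its tip out of the slot's far end (at least 58 mm past the mouth), at rest (value of joint clamp_shoe above 0.0072 m and x of thick_wedge_tip in the frame of pole_clamp above 0.033 m and y of thick_wedge_tip in the frame of pole_clamp between -0.006 and 0.016 m and angle between the x axis of thick_wedge and the x axis of pole_clamp, either way round below 0.08 rad and angle between thick_wedge's own z axis and vertical below 0.08 rad and linear speed of thick_wedge below 0.01 m/s); the robot touches nothing.
It fails at once if the fingers press or squeeze the thick wedge with more than 30 N once its tip is in the slot, over 35 mm past the mouth (contact force between the fingers and thick_wedge above 30 N and x of thick_wedge_tip in the frame of pole_clamp above 0.01 m and y of thick_wedge_tip in the frame of pole_clamp between -0.02 and 0.03 m).
It fails at once if the thin wedge is moved more than 30 mm (distance of thin_wedge from where it was at the start of the episode above 0.03 m).
It fails at once if the vial is tipped (angle between vial's own z axis and vertical above 0.5 rad).
It fails at once if the vial is moved more than 30 mm (distance of vial from where it was at the start of the episode above 0.03 m).
It also fails if it takes over 64 s, if anything falls off the work surface, if the arm or the gripper's body presses on something with over 40 N, if the wrist force passes 120 N, or if a joint passes its speed limit or range.

## Working session

There is one attempt and no reset: what is moved stays moved. The work goes in short steps, Python scripts to look and compute and a tool call to move; the robot and the scene stay as the last step left them, time stands still between calls to the robot, and variables do not carry over. Pictures are saved under pics/ and viewed, and the job is handed in when it is done.

Besides the shell and the picture viewer there is one more tool, called after "Request:" as a command line: name --argument value ..., lists and objects as JSON in quotes. drive_tool: Moves the arm, as the interface text tells. Its arguments: {"type":"object","properties":{"moves":{"type":"string"},"grip":{"type":"number"},"force":{"type":"number"}},"required":["moves"]}

```bash
mkdir -p pics; ls
python3 - <<'E'
from bench import sense, vision, bot
import cv2,json,pickle
s=sense();print(s)
for n in("scene","top"):
    f=vision.grab_frame(n);cv2.imwrite(f"pics/{n}0.png",f["frame"][:,:,::-1]);pickle.dump(f,open(f"{n}0.pkl","wb"))
    print({k:v for k,v in f.items() if k!="frame"})
E
```

```text
pics
{'clock': 0.0, 'joints': array([-1.2275844 ,  0.43518845,  0.02495837,  1.57410223, -0.01159457,
        1.13404438, -0.0750976 ]), 'qd': array([-0.00070043,  0.00094228, -0.00073947, -0.00117863,  0.0005072 ,
        0.00064936, -0.00219597]), 'joint_efforts': array([-3.54185613e-04, -6.67838573e+01,  9.84919667e-01, -3.14473557e+01,
       -6.05607172e-02,  4.25156776e-02,  1.57961535e-04]), 'position': array([0.26931201, 0.5634109 , 0.2259643 ]), 'ee_rot': array([ 8.45942232e-01,  5.33273947e-01, -6.35008244e-04,  4.84568618e-04]), 'contact_force': array([-0.1060833 , -0.28315703, -0.30655248]), 'torque': array([-0.00090305, -0.02679201,  0.00954741]), 'finger_gap': 0.09188195696006758}
{'fx': 433.4197985427831, 'fy': 433.4197985427831, 'cx': 256.6408512896867, 'cy': 196.68324650728732, 'origin': array([ 0.03885553, -0.75129403,  0.46374087]), 'orientation': array([ 0.80190719, -0.26248318,  0.16915554, -0.50934649])}
{'fx': 420.5031757168749, 'fy': 420.5031757168749, 'cx': 256.4738373031186, 'cy': 203.49862483403277, 'origin': array([ 0.42124835, -0.02928585,  0.900456  ]), 'orientation': array([ 0.70523724, -0.70244951,  0.07214752, -0.06324433])}
```

View pics/scene0.png

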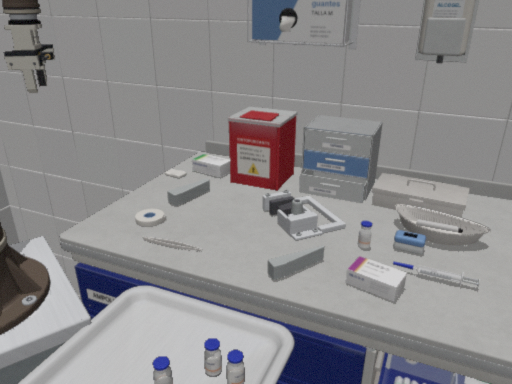

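View pics/top0.png

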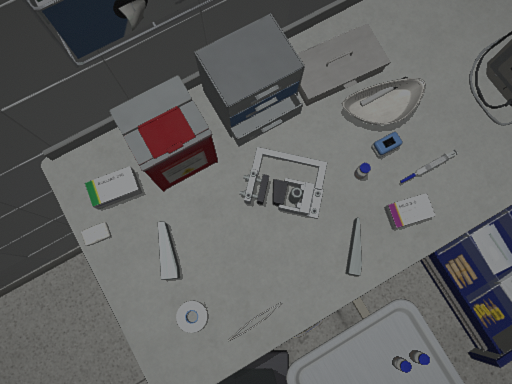

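Run:
```python
import cv2
a=cv2.imread('pics/top0.png')
cv2.imwrite('pics/t_clamp.png',cv2.resize(a[140:225,230:340],None,fx=7,fy=7,interpolation=cv2.INTER_CUBIC))
b=cv2.resize(a[210:290,140:200],None,fx=6,fy=6,interpolation=cv2.INTER_CUBIC)
c=cv2.resize(a[210:290,325:385],None,fx=6,fy=6,interpolation=cv2.INTER_CUBIC)
cv2.imwrite('pics/t_w.png',cv2.hconcat([b,c]))
s=cv2.imread('pics/scene0.png')
cv2.imwrite('pics/s_clamp.png',cv2.resize(s[170:280,250:360],None,fx=5,fy=5,interpolation=cv2.INTER_CUBIC))
```

```text
(no output)
```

View pics/t_clamp.png

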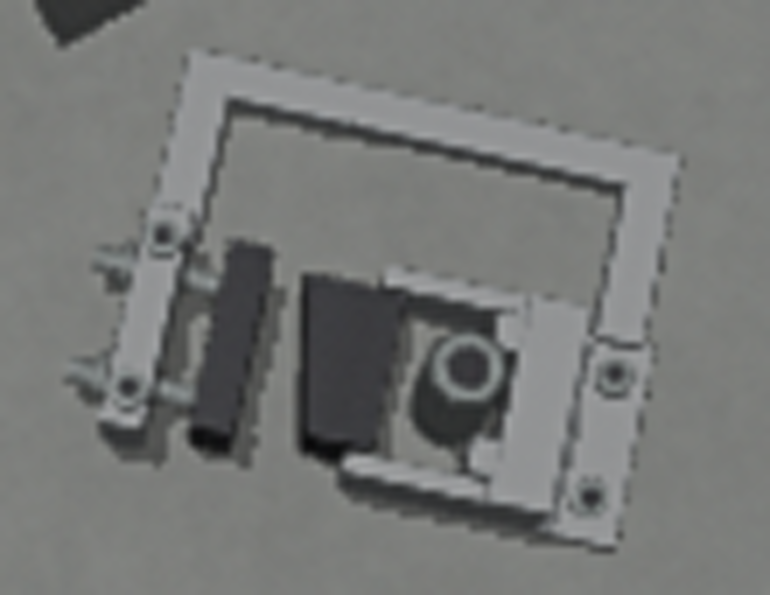

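View pics/t_w.png

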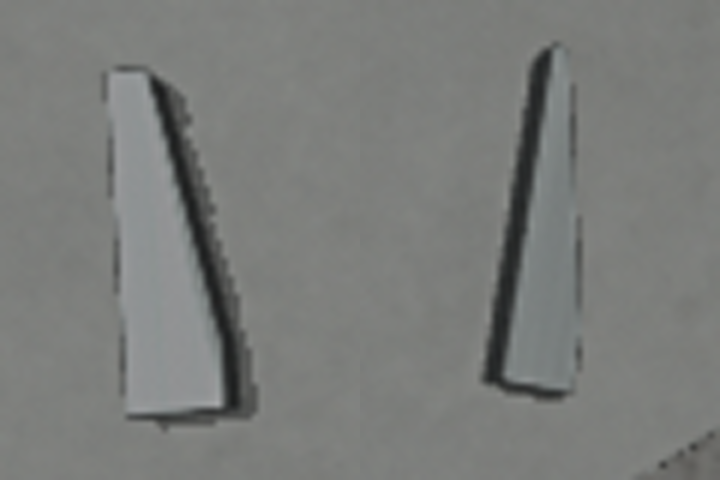

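View pics/s_clamp.png

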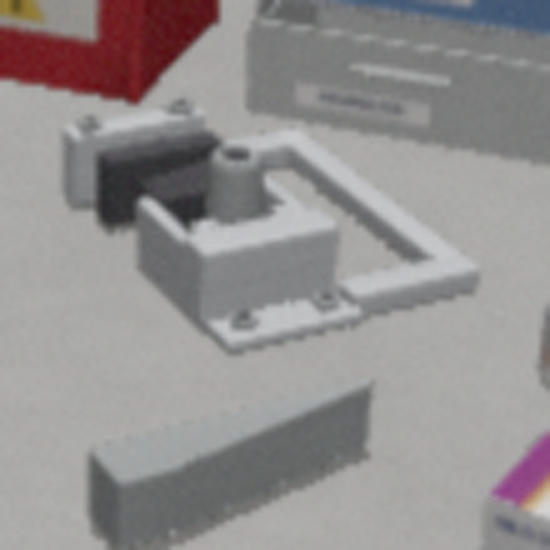

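```bash
cat > h.py <<'E'
import numpy as np,cv2,pickle
from scipy.spatial.transform import Rotation as R
def ray(f,u,v):
    d=R.from_quat(f["orientation"]).apply(np.array([(u-f["cx"])/f["fx"],(v-f["cy"])/f["fy"],1.]))
    return np.array(f["origin"]),d
def toz(f,u,v,z):
    o,d=ray(f,u,v);return o+d*(z-o[2])/d[2]
def proj(f,p):
    q=R.from_quat(f["orientation"]).inv().apply(np.asarray(p)-f["origin"])
    return np.array([q[0]/q[2]*f["fx"]+f["cx"],q[1]/q[2]*f["fy"]+f["cy"]])
E
python3 - <<'E'
from h import *
f=pickle.load(open('top0.pkl','rb'));g=cv2.cvtColor(f["frame"],cv2.COLOR_RGB2GRAY)
print(g[225:275:5,150:190:2])
print(g[195:206:1,255:290])
# dark parts
def crop(x0,y0,x1,y1,k=8):
    return cv2.resize(g[y0:y1,x0:x1],None,fx=k,fy=k,interpolation=cv2.INTER_CUBIC)
for (x0,y0,x1,y1,lo,hi) in [(145,210,195,290,145,256),(245,160,305,220,0,72),(235,140,340,225,135,256)]:
    m=crop(x0,y0,x1,y1);m=cv2.inRange(m,lo,hi)
    cs,_=cv2.findContours(m,cv2.RETR_EXTERNAL,cv2.CHAIN_APPROX_NONE)
    for c in sorted(cs,key=cv2.contourArea)[::-1][:5]:
        if cv2.contourArea(c)<3000: continue
        a=cv2.approxPolyDP(c,8,True)[:,0]
        print(cv2.contourArea(c)/64,((a+.5)/8-.5+[x0,y0]).round(2).tolist())
E
```

```text
[[127 127 128 124 146 146 145 147  33  83 126 131 127 127 129 130 128 128
  127 130]
 [126 125 126 128 126 146 146 147 124  37  83 128 129 131 127 127 126 127
  125 126]
 [123 123 126 127  98 148 146 146 150  58  62  90 127 126 125 128 125 125
  126 129]
 [125 126 124 127 104 148 145 144 146 132  36  84 127 128 127 125 125 125
  128 125]
 [123 126 123 125 125 147 146 145 148 147 124  37  83 126 128 128 126 126
  126 128]
 [124 126 125 126 125 146 146 146 146 147 143  62  55  92 128 126 129 129
  128 128]
 [123 123 124 125 123 147 146 145 145 146 148 127  41  75 126 126 124 127
  126 127]
 [126 127 128 128 123 146 146 145 145 146 146 146 122  35  84 130 128 128
  128 126]
 [128 129 128 126 127 114 147 145 145 146 146 146 136  75  45  90 127 128
  126 125]
 [127 126 127 127 129  88 148 145 144 146 146 145 147 129  35  86 129 125
  124 127]]
[[127 120 112  66  63  64  63  64  61  52  82  84  90 126 126 127 126  76
   37  63  63  63  61  60  61  60  60  62  61  65  68  89 130 129  60]
 [131 138 113  68  62  63  63  64  64  51  84  87 124 128 125 126 125  76
   38  63  62  61  61  60  60 
[... 2642 characters left out ...]
202.31], [296.81, 205.94], [300.06, 207.44], [299.81, 210.81], [308.06, 212.19], [312.19, 189.31], [314.06, 188.19], [313.56, 183.81], [305.81, 181.44], [304.81, 186.06], [304.06, 181.44]]
186.9765625 [[322.06, 189.06], [314.69, 189.06], [310.69, 210.19], [311.81, 211.06], [312.44, 207.69], [315.06, 207.31], [316.44, 212.19], [312.19, 213.69], [310.06, 210.69], [309.19, 215.44], [317.44, 217.06], [320.19, 198.69], [322.56, 192.44]]
106.3984375 [[250.81, 172.69], [248.44, 177.44], [245.31, 196.31], [243.31, 198.44], [248.44, 200.31], [250.06, 197.94], [246.81, 198.69], [245.56, 196.56], [248.19, 196.94], [245.69, 194.69], [247.44, 192.81], [251.06, 193.94], [255.19, 176.56], [251.06, 176.69]]
```

```bash
cat >> h.py <<'E'
from scipy.ndimage import map_coordinates
def edge(g,p,q,lvl,half=3,n=25,rising=None):
    """sub-pixel level crossings near segment p-q (scan along normal, nearest to middle); returns fitted line pts (p',q') """
    p=np.array(p,float);q=np.array(q,float);t=(q-p)/np.linalg.norm(q-p);nn=np.array([-t[1],t[0]])
    s=np.linspace(-half,half,int(half*20)+1);pts=[]
    for a in np.linspace(0.05,.95,n):
        c=p+(q-p)*a
        v=map_coordinates(g.astype(float),[c[1]+nn[1]*s,c[0]+nn[0]*s],order=1)-lvl
        i=np.where(v[:-1]*v[1:]<=0)[0]
        if rising is not None: i=[k for k in i if (v[k+1]>v[k])==rising]
        if len(i)==0: continue
        k=min(i,key=lambda k:abs(s[k])); pts.append(c+nn*s[k])
    pts=np.array(pts,np.float32)
    vx,vy,x,y=cv2.fitLine(pts,cv2.DIST_HUBER,0,.01,.01).ravel()
    d=np.array([vx,vy]);o=np.array([x,y]);r=(pts-o)@np.array([-vy,vx])
    return o+d*((p-o)@d),o+d*((q-o)@d),len(pts),r.std()
def isect(a,b):
    a=np.array(a[:2]);b=np.array(b[:2]);M=np.c_[a[1]-a[0],-(b[1]-b[0])];t=np.linalg.solve(M,b[0]-a[0]);return a[0]+(a[1]-a[0])*t[0]
E
python3 - <<'E'
from h import *
f=pickle.load(open('top0.pkl','rb'));g=cv2.cvtColor(f["frame"],cv2.COLOR_RGB2GRAY)
W=lambda e,z:(toz(f,*e[0],z),toz(f,*e[1],z))
def show(n,e,z):
    a,b=W(e,z);d=b-a;print(n,e[2],round(e[3],2),np.round([*e[0],*e[1]],2),a[:2].round(4),b[:2].round(4),'ang',round(np.degrees(np.arctan2(d[1],d[0])),2));return a,b
L=edge(g,(160.8,276),(158,222),137); show('straight',L,.03)
Rt=edge(g,(175.5,276),(175.5,272.5),110,2); 
T=edge(g,(171.5,259),(163.5,225),100,2); show('taper',T,.03)
B=edge(g,(162,278),(175,277.3),110,2); show('butt',B,.03)
Tp=edge(g,(158.5,221.3),(163,221.3),137,2); show('tipedge',Tp,.03)
for n,a,b in(('head L',L,B),('tip L',L,Tp),('tip R',T,Tp),('head R',Rt,B)):
    p=isect(a,b);print(n,p.round(2),toz(f,*p,.03).round(4))
print('clamp')
J=edge(g,(264,198),(268.7,178),68,2); show('jawface',J,.034)
Jb=edge(g,(257.5,198),(262,177),95,2); show('jawback',Jb,.034)
Je=edge(g,(257.5,200.7),(263,201.6),50,2); show('jaw mouth end',Je,.034)
Jt=edge(g,(263,174.5),(268,175.3),90,2); show('jaw far end',Jt,.034)
A=edge(g,(245,194),(252.2,163),136,2); show('angle L',A,.036)
A2=edge(g,(251,196),(255.2,177),136,2); show('angle R',A2,.036)
F=edge(g,(259,147),(325,161),136,2); show('frame out',F,.012)
S=edge(g,(272.5,200),(272.5,182),60,2); show('shoe',S,.033)
St=edge(g,(273,179),(287,181),95,2); show('shoe far',St,.033)
Sm=edge(g,(274,202.3),(281,203.3),45,2); show('shoe mouth',Sm,.033)
for n,a,b,z in(('jaw mouth',J,Je,.034),('jaw far',J,Jt,.034),('shoe mouth',S,Sm,.033),('shoe far',S,St,.033)):
    p=isect(a,b);print(n,p.round(2),toz(f,*p,z).round(4))
print('bolts',toz(f,253.3,173.3,.036),toz(f,248.3,195.1,.036))
print('pole top',toz(f,296.86,192.57,.06))
E
```

```text
straight 25 0.3 [161.24 275.97 157.61 222.03] [0.4391 0.1533] [0.5499 0.1659] ang 6.5
taper 16 0.08 [173.49 258.49 164.86 224.65] [0.4745 0.1299] [0.5444 0.1506] ang 16.52
butt 25 0.11 [162.07 278.67 175.   277.28] [0.4337 0.1514] [0.4365 0.1253] ang -83.77
tipedge 25 0.04 [158.5 221.8 163.  221.8] [0.5503 0.1641] [0.5504 0.1548] ang -89.76
head L [161.43 278.74] [0.4335 0.1527 0.03  ]
tip L [157.6 221.8] [0.5503 0.166  0.03  ]
tip R [164.13 221.8 ] [0.5504 0.1524 0.03  ]
head R [176.65 277.11] [0.4369 0.1219 0.03  ]
clamp
jawface 25 0.18 [264.2  198.04 268.39 177.93] [ 0.6013 -0.0562] [ 0.645  -0.0652] ang -11.57
jawback 21 0.17 [256.65 197.8  261.55 176.9 ] [ 0.6017 -0.0404] [ 0.6472 -0.0507] ang -12.77
jaw mouth end 25 0.37 [257.66 200.1  263.01 201.56] [ 0.5968 -0.0425] [ 0.5937 -0.0537] ang -105.33
jaw far end 25 0.08 [263.19 173.7  268.11 174.84] [ 0.6542 -0.0541] [ 0.6518 -0.0646] ang -103.22
angle L 22 0.25 [245.04 194.01 252.89 163.18] [ 0.6093 -0.0159] [ 0.6767 -0.0321] ang -13.54
angle R 23 0.17 [250.33 195.85 254.58 176.86] [ 0.6054 -0.027 ] [ 0.6466 -0.0358] ang -12.03
frame out 25 0.23 [258.98 147.08 324.87 161.6 ] [ 0.7208 -0.0455] [ 0.6884 -0.1905] ang -102.59
shoe 25 0.08 [272.37 200.   272.66 182.  ] [ 0.5974 -0.0735] [ 0.6364 -0.0743] ang -1.16
shoe far 25 0.16 [273.11 178.36 287.03 180.84] [ 0.6444 -0.0753] [ 0.6391 -0.1049] ang -100.09
shoe mouth 23 0.24 [274.14 201.69 281.01 203.26] [ 0.5938 -0.0772] [ 0.5905 -0.0916] ang -102.92
jaw mouth [263.44 201.68] [ 0.5935 -0.0546  0.034 ]
jaw far [268.99 175.05] [ 0.6513 -0.0665  0.034 ]
shoe mouth [272.35 201.27] [ 0.5946 -0.0734  0.033 ]
shoe far [272.72 178.29] [ 0.6445 -0.0744  0.033 ]
bolts [ 0.65441176 -0.03307233  0.036     ] [ 0.60700947 -0.02275978  0.036     ]
pole top [ 0.60770021 -0.12239309  0.06      ]
```

Request:
drive_tool --moves "-0.77 0.855 0.31 0 0 -1;-0.77 0.855 0.31 0 0 -1;-0.77 0.855 0.31 0 0 -1;-0.77 0.855 0.31 0 0 -1;-0.77 0.855 0.31 0 0 -1;-0.77 0.855 0.31 0 0 -1;-0.77 0.855 0.31 0 0 -1;-0.77 0.855 0.31 0 0 -1;-0.77 0.855 0.31 0 0 -1;-0.77 0.855 0.31 0 0 -1;-0.77 0.855 0.31 0 0 -1;-0.77 0.855 0.31 0 0 -1;-0.77 0.855 0.31 0 0 -1;-0.77 0.855 0.31 0 0 -1;-0.77 0.855 0.31 0 0 -1;-0.77 0.855 0.31 0 0 -1" --grip 1

```text
clock: 1.7
position: [0.4451, 0.1392, 0.1029]
ee_rot: [0.679, 0.735, 0.0, -0.0]
contact_force: [-0.2, -0.9, -0.1]
finger_gap: 0.092
```

Request:
drive_tool --moves "0 0 0.06 0 0 -0.05;0 0 0.12 0 0 -0.05;0 0 0.17 0 0 -0.05;0 0 0.21 0 0 -0.05;0 0 0.23 0 0 -0.05;0 0 0.245 0 0 -0.05;0 0 0.245 0 0 -0.05;0 0 0.245 0 0 -0.05"

```text
clock: 2.5
position: [0.4456, 0.1387, 0.0052]
ee_rot: [0.669, 0.743, 0.0, 0.0]
contact_force: [0.1, -1.2, 0.0]
finger_gap: 0.0918
```

Request:
drive_tool --moves "0 0 0 0 0 0;0 0 0 0 0 0;0 0 0 0 0 0;0 0 0 0 0 0;0 0 0 0 0 0;0 0 0 0 0 0;0 0 0 0 0 0;0 0 0 0 0 0;0 0 0 0 0 0;0 0 0 0 0 0" --grip 0 --force 25

```text
clock: 3.5
position: [0.4452, 0.1384, 0.0047]
ee_rot: [0.669, 0.743, -0.0, -0.0]
contact_force: [0.3, -1.3, 0.5]
finger_gap: 0.0346
```

Run:
```python
from bench import sense, vision
import cv2,pickle
f=vision.grab_frame("top");pickle.dump(f,open("top1.pkl","wb"))
cv2.imwrite("pics/top1.png",cv2.resize(f["frame"][150:310,110:290,::-1],None,fx=4,fy=3.7))
s=sense();print(s["position"],s["ee_rot"],s["finger_gap"],s["contact_force"])
```

```text
[0.44517935 0.13842345 0.00469953] [ 6.69483291e-01  7.42827109e-01 -9.87419393e-05 -1.04527408e-05] 0.03437942478340496 [ 0.24351629 -1.086601    0.90299196]
```

View pics/top1.png

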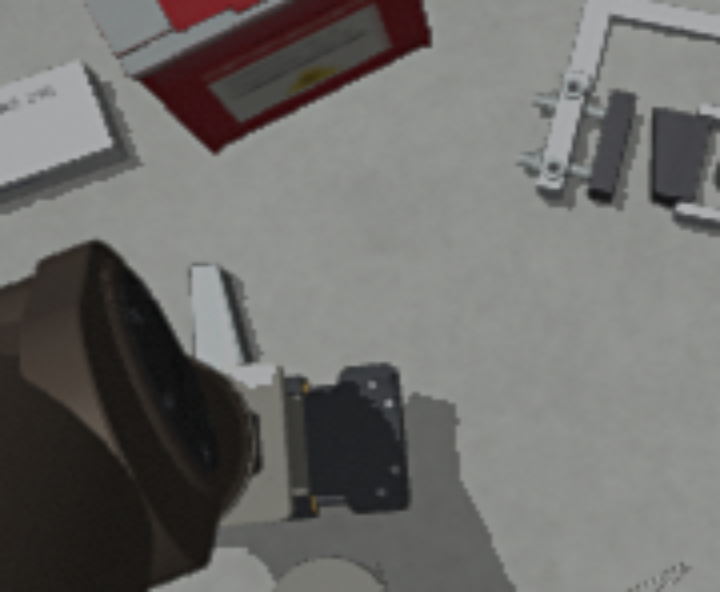

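Request:
drive_tool --moves "0 0 -0.03 0 0 0;0 0 -0.08 0 0 0;0 0 -0.11 0 0 0;-0.03 0 -0.11 0 0 0;-0.09 0.001 -0.11 0 0 0.1;-0.15 0.003 -0.11 0 0 0.2;-0.21 0.004 -0.11 0 0 0.3;-0.27 0.005 -0.11 0 0 0.4;-0.33 0.006 -0.11 0 0 0.5;-0.39 0.007 -0.11 0 0 0.58;-0.44 0.0075 -0.11 0 0 0.613;-0.462 0.0075 -0.11 0 0 0.613;-0.462 0.0075 -0.11 0 0 0.613;-0.462 0.0075 -0.11 0 0 0.613"

```text
clock: 4.95
position: [0.467, -0.0443, 0.0485]
ee_rot: [0.779, 0.627, -0.0, -0.0]
contact_force: [-0.4, -0.3, -2.9]
finger_gap: 0.0344
```

Run:
```python
from bench import sense, vision
import cv2,pickle
f=vision.grab_frame("top");pickle.dump(f,open("top2.pkl","wb"))
cv2.imwrite("pics/top2.png",cv2.resize(f["frame"][140:260,210:340,::-1],None,fx=5,fy=5,interpolation=cv2.INTER_CUBIC))
s=sense();print(s["position"],s["ee_rot"],s["finger_gap"],s["contact_force"])
```

```text
[ 0.46712692 -0.04389622  0.04857067] [ 7.79056789e-01  6.26953246e-01  1.35813616e-05 -3.82375958e-04] 0.03413375562399994 [-0.02022468 -0.19406391 -2.22065152]
```

View pics/top2.png

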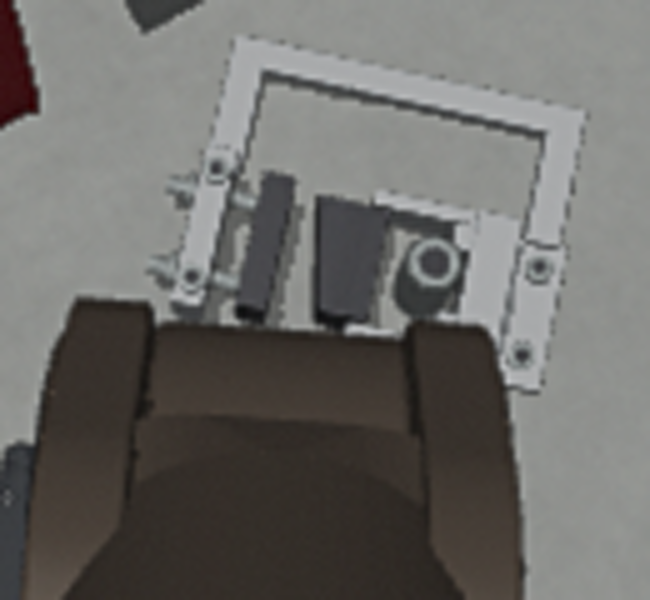

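Request:
drive_tool --moves "-0.002 0 0.04 0 0 0;-0.002 0 0.08 0 0 0;-0.002 0 0.1 0 0 0;-0.002 0 0.107 0 0 0;-0.002 0 0.107 0 0 0;-0.002 0 0.107 0 0 0"

```text
clock: 5.6
position: [0.4676, -0.0455, 0.0064]
ee_rot: [0.779, 0.626, 0.0, 0.0]
contact_force: [-0.5, 0.2, -2.5]
finger_gap: 0.0339
```

```bash
cat > look.py <<'E'
from bench import sense, vision
from h import *
import sys
def clampc(p): # world->clamp
    O=np.array([.6202,-.0716]);a=np.radians(-12.45);ex=np.array([np.cos(a),np.sin(a)]);ey=np.array([-ex[1],ex[0]])
    d=np.asarray(p)[:2]-O;return np.array([d@ex,d@ey])
def st():
    P=[];F=[]
    s=sense();q=s["ee_rot"]
    print('t',round(s["clock"],2),'clamp TCP',(clampc(s["position"])*1000).round(1),'z',round(s["position"][2],4),'ang',round(2*np.degrees(np.arctan2(q[1],q[0])),2),'gap',round(s["finger_gap"],4),'F',np.round(s["contact_force"],1))
if __name__=="__main__":
    st()
    n=sys.argv[1]
    f=vision.grab_frame("scene");pickle.dump(f,open(n+".pkl","wb"))
    cv2.imwrite(f"pics/{n}.png",cv2.resize(f["frame"][150:270,220:360,::-1],None,fx=5.5,fy=5,interpolation=cv2.INTER_CUBIC))
E
python3 look.py s3
```

```text
t 5.6 clamp TCP [-154.6   -7.4] z 0.0064 ang 77.58 gap 0.0339 F [-0.5  0.2 -2.5]
```

View pics/s3.png

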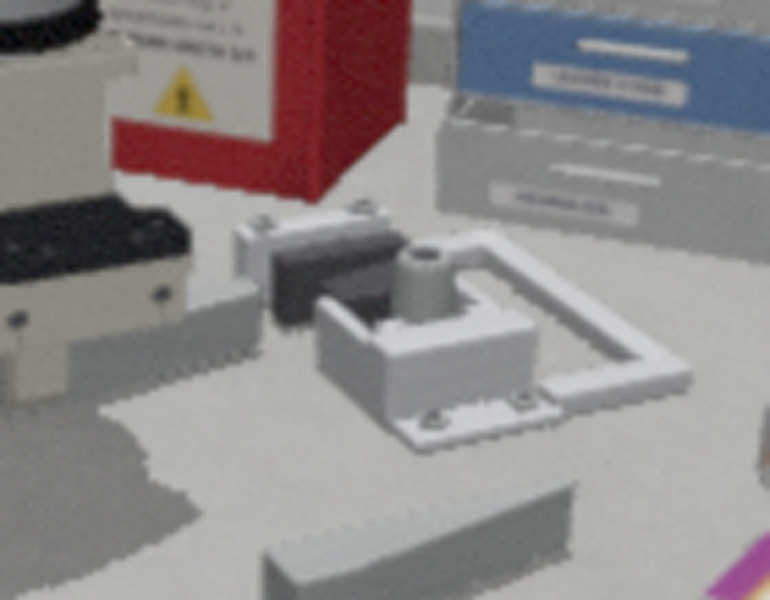

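```bash
python3 - <<'E'
from look import *
f=pickle.load(open('s3.pkl','rb'))
c=lambda u,v:((u+.5)/5.5-.5+220,(v+.5)/5-.5+150)
print('tip top',(clampc(toz(f,*c(262,283),.0317))*1000).round(1),'tip bottom',(clampc(toz(f,*c(262,354),.0017))*1000).round(1))
print('pred px',[(np.round([(p[0]-220+.5)*5.5,(p[1]-150+.5)*5],0)) for p in []])
a=np.radians(-12.45);ex=np.array([np.cos(a),np.sin(a)]);ey=np.array([-ex[1],ex[0]])
def pc(x,y,z):
    w=np.array([.6202,-.0716])+ex*x/1e3+ey*y/1e3;p=proj(f,[*w,z/1e3]);return np.round([(p[0]-220+.5)*5.5,(p[1]-150+.5)*5],0)
for y in (12,15,18): print('jaw face mouth top',y,pc(-30,y,34),'bottom',pc(-30,y,0),'far top',pc(30,y,34))
print('angle corners?',pc(0,46,36),'shoe mouth top',pc(-25,-8,33),'shoe far',pc(25,2,33))
E
python3 - <<'E'
import cv2,pickle
f=pickle.load(open('s3.pkl','rb'))
cv2.imwrite('pics/s3z.png',cv2.resize(f["frame"][185:235,250:310,::-1],None,fx=12,fy=12,interpolation=cv2.INTER_CUBIC))
E
```

```text
tip top [-43.7  -1.6] tip bottom [-48.2 -12.2]
pred px []
jaw face mouth top 12 [278. 262.] bottom [277. 328.] far top [406. 239.]
jaw face mouth top 15 [275. 259.] bottom [274. 325.] far top [403. 237.]
jaw face mouth top 18 [272. 256.] bottom [271. 322.] far top [399. 234.]
angle corners? [307. 218.] shoe mouth top [310. 279.] shoe far [407. 252.]
```

View pics/s3z.png

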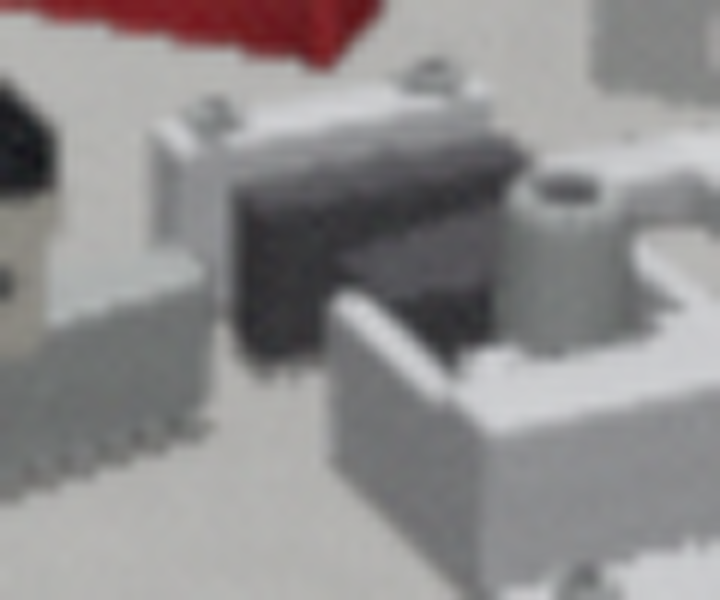

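Request:
drive_tool --moves "0.0015 0.02 0.0025 0 0 0;0.0015 0.04 0.0025 0 0 0;0.0015 0.055 0.0025 0 0 0;0.0015 0.064 0.0025 0 0 0;0.0015 0.0725 0.0025 0 0 0;0.0015 0.0725 0.0025 0 0 0;0.0015 0.0725 0.0025 0 0 0"

```text
clock: 6.35
position: [0.4962, -0.0515, 0.005]
ee_rot: [0.78, 0.626, 0.0, 0.0]
contact_force: [1.2, 0.8, 0.0]
finger_gap: 0.0347
```

```bash
python3 look.py s4
```

```text
t 6.35 clamp TCP [-125.4   -7.1] z 0.005 ang 77.56 gap 0.0347 F [1.2 0.8 0. ]
```

View pics/s4.png

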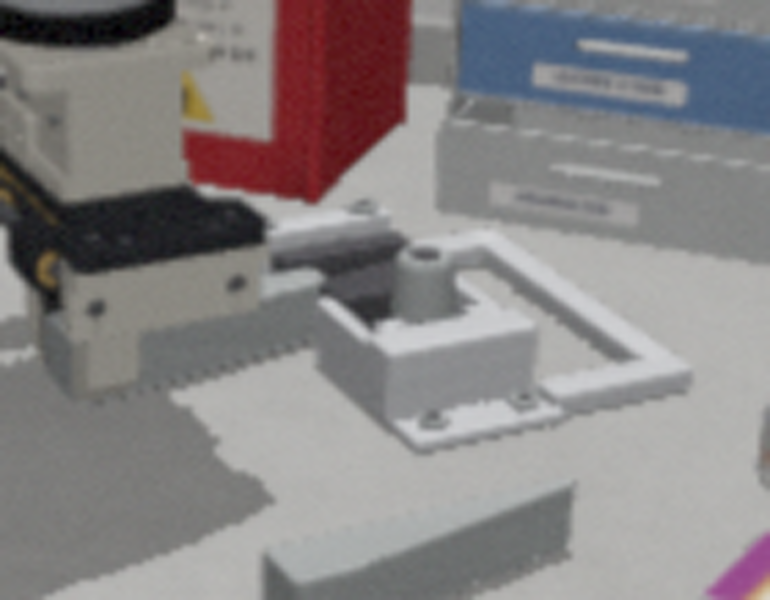

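Request:
drive_tool --moves "0 0.005 0 0 0 0;0 0.01 0 0 0 0;0 0.0125 0 0 0 0;0 0.0125 0 0 0 0;0 0.0125 0 0 0 0" --force 10

```text
clock: 6.9
position: [0.5007, -0.0525, 0.0049]
ee_rot: [0.78, 0.626, 0.0, 0.0]
contact_force: [-0.5, 0.1, -2.3]
finger_gap: 0.0349
```

```bash
python3 -c "from look import *;st()"
```

```text
t 6.9 clamp TCP [-120.8   -7.1] z 0.0049 ang 77.56 gap 0.0349 F [-0.5  0.1 -2.3]
```

Request:
drive_tool --moves "0 0 0 0 0 0;0 0 0 0 0 0;0 0 0 0 0 0;0 0 0 0 0 0;0 0 -0.03 0 0 0;0 0 -0.08 0 0 0;0 0 -0.12 0 0 0;0 -0.04 -0.12 0 0 0;0 -0.1 -0.12 0 0 0;0 -0.1 -0.12 0 0 0;0 -0.1 -0.12 0 0 0" --grip 0.75

```text
clock: 8.0
position: [0.4618, -0.0438, 0.0537]
ee_rot: [0.779, 0.626, 0.0, 0.0]
contact_force: [0.5, 0.1, -0.4]
finger_gap: 0.0687
```

```bash
python3 look.py s5
```

```text
t 8.0 clamp TCP [-160.7   -7. ] z 0.0537 ang 77.58 gap 0.0687 F [ 0.5  0.1 -0.4]
```

View pics/s5.png

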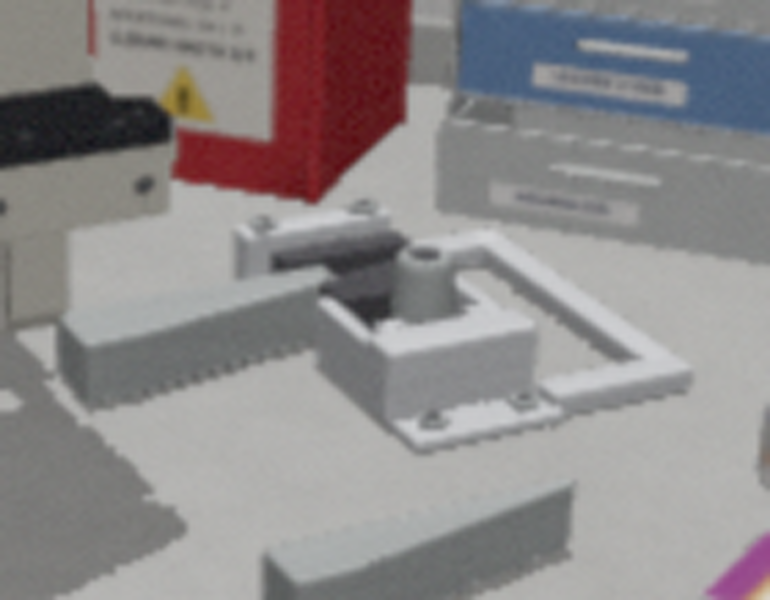

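Request:
drive_tool --moves "0.0125 0 0 0 0 0;0.0125 0 0 0 0 0;0.0125 0 0 0 0 0;0.0125 0 0 0 0 0;0.0125 0 0 0 0 0;0.0125 0 0.04 0 0 0;0.0125 0 0.08 0 0 0;0.0125 0 0.1 0 0 0;0.0125 0 0.108 0 0 0;0.0125 0 0.108 0 0 0" --grip 0

```text
clock: 9.05
position: [0.4624, -0.039, 0.0095]
ee_rot: [0.78, 0.626, -0.0, -0.0]
contact_force: [-0.2, -0.6, 0.2]
finger_gap: 0.0004
```

Request:
drive_tool --moves "0 0.01 0 0 0 0;0 0.02 0 0 0 0;0 0.025 0 0 0 0;0 0.03 0 0 0 0;0 0.035 0 0 0 0"

```text
clock: 9.55
position: [0.4765, -0.042, 0.0098]
ee_rot: [0.78, 0.626, 0.0, 0.0]
contact_force: [-0.3, -0.0, -0.2]
finger_gap: 0.0003
```

```bash
python3 look.py s6
```

```text
t 9.55 clamp TCP [-146.7   -2.1] z 0.0098 ang 77.56 gap 0.0003 F [-0.3 -0.  -0.2]
```

View pics/s6.png

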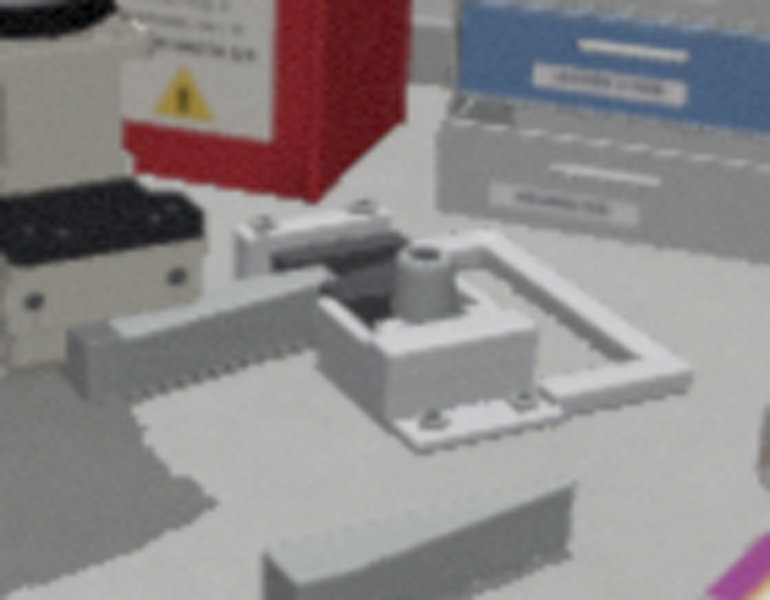

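Request:
drive_tool --moves "0 0.005 0 0 0 0;0 0.01 0 0 0 0;0 0.015 0 0 0 0;0 0.02 0 0 0 0;0 0.025 0 0 0 0;0 0.03 0 0 0 0"

```text
clock: 10.2
position: [0.4879, -0.0446, 0.0096]
ee_rot: [0.78, 0.626, -0.0, -0.0]
contact_force: [-1.0, 0.4, -0.4]
finger_gap: 0.0001
```

Request:
drive_tool --moves "0 0.005 0 0 0 0;0 0.01 0 0 0 0;0 0.015 0 0 0 0;0 0.02 0 0 0 0;0 0.025 0 0 0 0"

```text
clock: 10.7
position: [0.4964, -0.0464, 0.0095]
ee_rot: [0.779, 0.626, -0.001, -0.001]
contact_force: [-5.1, 1.3, 3.1]
finger_gap: 0.0006
```

```bash
python3 look.py s7
```

```text
t 10.7 clamp TCP [-126.3   -2.1] z 0.0095 ang 77.57 gap 0.0006 F [-5.1  1.3  3.1]
```

View pics/s7.png

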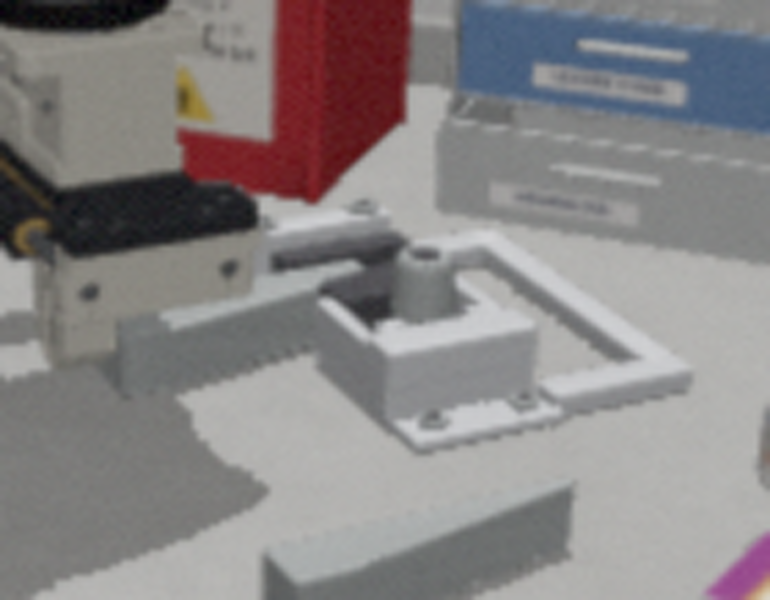

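Request:
drive_tool --moves "0 0.005 0 0 0 0;0 0.01 0 0 0 0;0 0.015 0 0 0 0;0 0.02 0 0 0 0;0 0.025 0 0 0 0"

```text
clock: 11.25
position: [0.5075, -0.0489, 0.0096]
ee_rot: [0.78, 0.626, -0.0, -0.0]
contact_force: [-3.7, 0.9, -0.8]
finger_gap: 0.0006
```

Request:
drive_tool --moves "0 0.005 0 0 0 0;0 0.01 0 0 0 0;0 0.015 0 0 0 0;0 0.02 0 0 0 0;0 0.025 0 0 0 0"

```text
clock: 11.75
position: [0.5175, -0.051, 0.0097]
ee_rot: [0.78, 0.626, 0.0, 0.0]
contact_force: [-4.4, 1.9, -2.7]
finger_gap: 0.0001
```

```bash
python3 look.py s8
```

```text
t 11.75 clamp TCP [-104.7   -2.1] z 0.0097 ang 77.56 gap 0.0001 F [-4.4  1.9 -2.7]
```

View pics/s8.png

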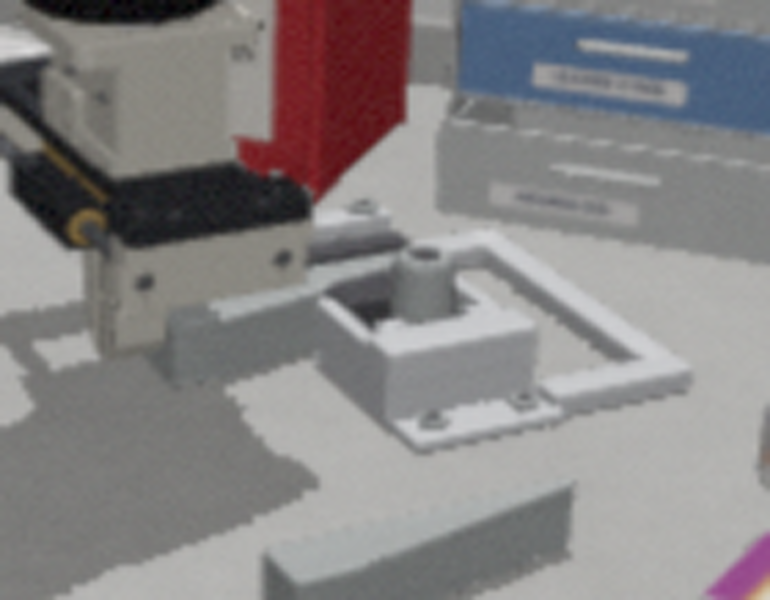

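Request:
drive_tool --moves "0 0.005 0 0 0 0;0 0.01 0 0 0 0;0 0.015 0 0 0 0;0 0.02 0 0 0 0"

```text
clock: 12.2
position: [0.5252, -0.0528, 0.0097]
ee_rot: [0.78, 0.626, -0.0, -0.0]
contact_force: [-3.2, 0.9, -0.9]
finger_gap: 0.0004
```

Request:
drive_tool --moves "0 0.005 0 0 0 0;0 0.01 0 0 0 0"

```text
clock: 12.4
position: [0.5291, -0.0537, 0.0097]
ee_rot: [0.78, 0.626, 0.0, 0.0]
contact_force: [-3.1, 1.9, -1.6]
finger_gap: 0.0002
```

Request:
drive_tool --moves "0 0.004 0 0 0 0;0 0.008 0 0 0 0"

```text
clock: 12.6
position: [0.5322, -0.0543, 0.0097]
ee_rot: [0.78, 0.626, 0.0, -0.0]
contact_force: [-2.9, 1.9, -0.9]
finger_gap: 0.0005
```

Request:
drive_tool --moves "0 0.004 0 0 0 0;0 0.008 0 0 0 0"

```text
clock: 12.8
position: [0.5338, -0.0547, 0.0095]
ee_rot: [0.78, 0.626, -0.001, -0.001]
contact_force: [-10.5, 3.1, 5.3]
finger_gap: 0.0004
```

Request:
drive_tool --moves "0 0.004 0 0 0 0;0 0.008 0 0 0 0"

```text
clock: 13.0
position: [0.5339, -0.0548, 0.0091]
ee_rot: [0.779, 0.627, -0.003, -0.003]
contact_force: [-19.3, 4.9, 10.0]
finger_gap: 0.0004
```

Request:
drive_tool --moves "0 0.004 0 0 0 0;0 0.008 0 0 0 0"

```text
clock: 13.2
position: [0.5339, -0.0549, 0.0085]
ee_rot: [0.779, 0.627, -0.005, -0.005]
contact_force: [-26.9, 7.3, 15.8]
finger_gap: 0.0001
```

```bash
python3 look.py s9
python3 - <<'E'
from bench import vision
import cv2
f=vision.grab_frame("top");cv2.imwrite("pics/t9.png",cv2.resize(f["frame"][140:260,210:340,::-1],None,fx=5,fy=5,interpolation=cv2.INTER_CUBIC))
E
```

```text
t 13.2 clamp TCP [-87.9  -2.3] z 0.0085 ang 77.6 gap 0.0001 F [-26.9   7.3  15.8]
```

View pics/s9.png

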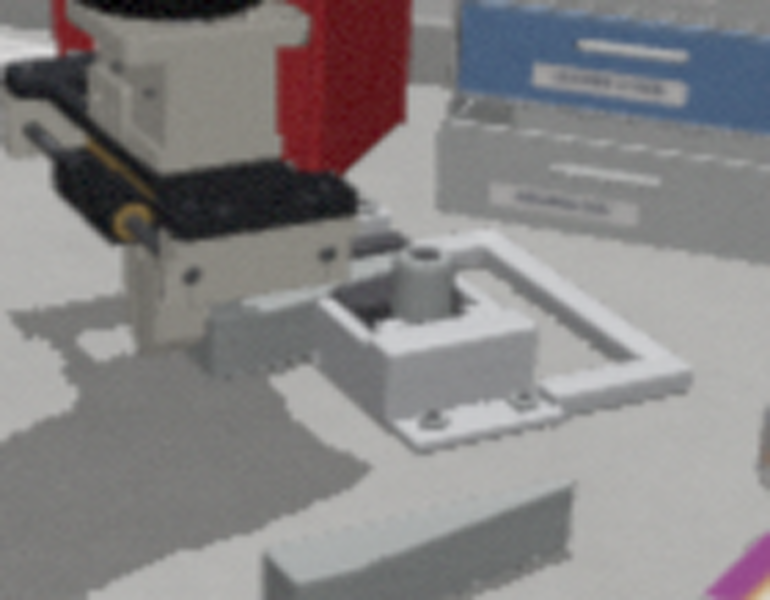

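View pics/t9.png

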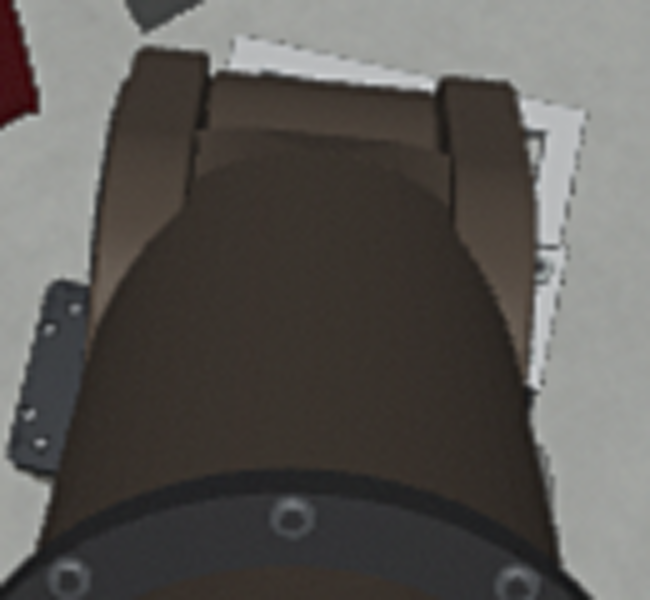

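Request:
drive_tool --moves "0 -0.01 0 0 0 0;0 -0.03 0 0 0 0;0 -0.06 0 0 0 0;0 -0.09 0 0 0 0;0 -0.09 0 0 0 0"

```text
clock: 13.8
position: [0.5047, -0.0483, 0.0099]
ee_rot: [0.779, 0.626, -0.0, -0.0]
contact_force: [0.3, -0.8, -0.3]
finger_gap: 0.0003
```

Request:
drive_tool --moves "0 0 -0.06 0 0 0;0 0 -0.15 0 0 0;0 -0.06 -0.25 0 0 0;0 -0.18 -0.35 0 0 0;0 -0.3 -0.35 0 0 0;0 -0.4 -0.35 0 0 0;0 -0.4 -0.35 0 0 0;0 -0.4 -0.35 0 0 0;0 -0.4 -0.35 0 0 0"

```text
clock: 14.7
position: [0.3517, -0.0142, 0.1502]
ee_rot: [0.78, 0.626, 0.001, 0.001]
contact_force: [-0.3, 0.8, 0.7]
finger_gap: 0.0006
```

```bash
python3 look.py s10
python3 - <<'E'
from bench import vision
import cv2,pickle
f=vision.grab_frame("top");pickle.dump(f,open("t10.pkl","wb"));cv2.imwrite("pics/t10.png",cv2.resize(f["frame"][140:250,220:340,::-1],None,fx=5.4,fy=5.4,interpolation=cv2.INTER_CUBIC))
E
```

```text
t 14.7 clamp TCP [-274.6   -1.8] z 0.1502 ang 77.55 gap 0.0006 F [-0.3  0.8  0.7]
```

View pics/s10.png

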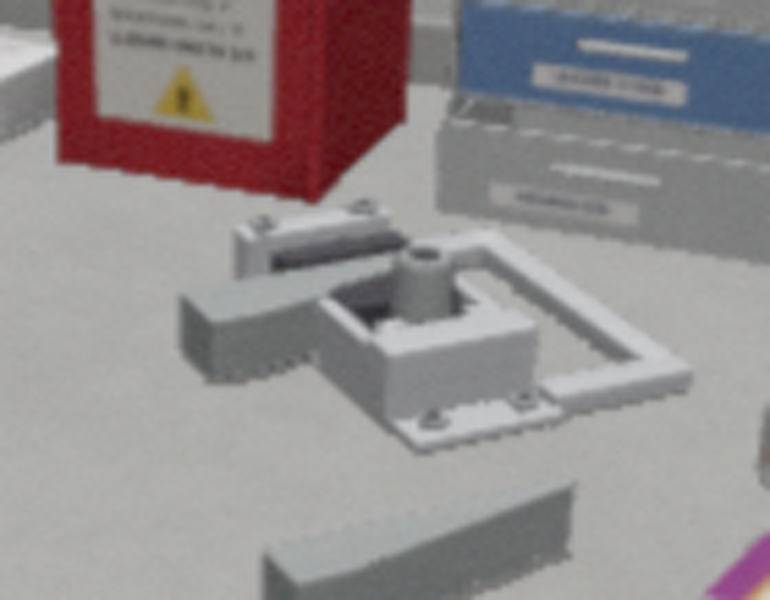

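View pics/t10.png

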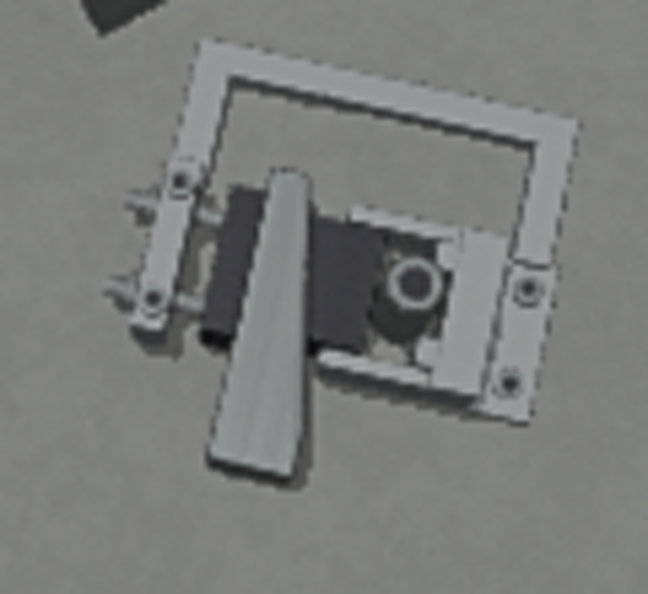

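Run:
```python
from look import *
f=pickle.load(open('t10.pkl','rb'));g=cv2.cvtColor(f["frame"],cv2.COLOR_RGB2GRAY)
g0=cv2.cvtColor(pickle.load(open('top0.pkl','rb'))["frame"],cv2.COLOR_RGB2GRAY)
c=lambda u,v:np.array(((u+.5)/5.4-.5+220,(v+.5)/5.4-.5+140))
for n,p in(('tipL',(272,170)),('tipR',(308,172)),('headL',(209,455)),('headR',(294,476))):
    print(n,(clampc(toz(f,*c(*p),.03))*1000).round(1))
# straight side line & shoe far side profile
L=edge(g,c(222,400),c(262,220),100,2);a,b=[clampc(toz(f,*e,.03)) for e in L[:2]];print('straight angle deg',np.degrees(np.arctan2(*(b-a)[::-1])),a*1e3,b*1e3,L[3])
for x in(-10,0,10):   # brightness profile along clamp y at z=.033, find shoe back edge and before/after
    A=np.radians(-12.45);ex=np.array([np.cos(A),np.sin(A)]);ey=np.array([-ex[1],ex[0]])
    for gg in(g0,g):
        ys=np.arange(10,-36,-1.5);v=[]
        for y in ys:
            w=np.array([.6202,-.0716])+ex*x/1e3+ey*y/1e3;p=proj(f,[*w,.033]);v.append(int(map_coordinates(gg.astype(float),[[p[1]],[p[0]]],order=1)[0]))
        print(x,v)
```

```text
tipL [39.4 11.6]
tipR [41.8 -2.5]
headL [-77.4  11.2]
headR [-78.2 -22.7]
straight angle deg -0.32686470946891216 [-55.26809781  11.62038876] [18.57229662 11.19913468] 0.16521852
-10 [78, 86, 96, 122, 127, 128, 128, 127, 108, 74, 47, 48, 62, 62, 62, 62, 61, 60, 60, 60, 60, 59, 60, 60, 60, 60, 62, 73, 84, 89, 113]
-10 [129, 142, 140, 136, 135, 135, 135, 134, 134, 137, 138, 139, 139, 130, 102, 73, 56, 58, 62, 63, 62, 61, 60, 60, 60, 61, 61, 61, 62, 62, 60]
0 [78, 84, 92, 115, 126, 128, 128, 113, 82, 41, 55, 61, 62, 61, 61, 61, 60, 59, 59, 58, 59, 60, 60, 60, 59, 59, 60, 73, 86, 89, 114]
0 [130, 142, 138, 135, 135, 135, 135, 134, 135, 137, 138, 137, 130, 107, 77, 56, 61, 62, 62, 62, 62, 62, 61, 61, 60, 60, 61, 62, 62, 62, 62]
10 [78, 87, 96, 123, 129, 123, 108, 60, 43, 58, 61, 62, 61, 61, 61, 61, 60, 60, 60, 59, 59, 59, 59, 60, 60, 60, 61, 72, 84, 87, 111]
10 [130, 142, 140, 136, 134, 134, 134, 134, 135, 137, 137, 126, 104, 61, 54, 59, 62, 62, 62, 62, 62, 62, 61, 61, 60, 60, 60, 61, 62, 62, 60]
```

```bash
python3 -c "
from bench import bot
print(bot.sign_off())"
```

```text
the job is handed in; nothing more can be done
None
```

The thick wedge is driven into the slot and left there, but my last push went over the force you set and may have broken the 30 N rule. That push was against the hard stop, and I should have checked the force before making it.

**Force overshoot:** the wrist sensor's last reading was about 28 N in the horizontal plane, and about 32 N with the vertical part included. That is well above the intended 14–18 N. The vertical part may be friction or the arm flexing, so I can't say whether the contact force itself passed 30 N. I took two pictures at that load and then backed off. Before the stop, pushing took about 3–5 N.

**What I did:** I gripped the thick wedge by its head and set its tip flat in the slot's mouth, straight side to the back jaw. After letting go, I pushed it in with closed fingers at about 20 mm/s until it stopped, then drew the arm clear.

**Last checks, from camera pictures and wrist force (about 2 mm accuracy):**
- **Wedge position:** the tip is about 65 mm past the mouth (clamp x about +40 mm, y about +4.5 mm), and the wedge is within about 0.5° of the slot line. I did not measure its tilt; it looks flat in both pictures.
- **Stop:** it stopped about where the jaw setting predicts. The jaw face measures about 12 mm, which puts the stop about 65 mm past the mouth.
- **Shoe:** its face has moved about 8 mm, its full travel.
- **Other items:** I never went near the thin wedge or the vial. The thin wedge looks unmoved; I did not re-check the vial.
- **Robot:** it touched nothing when I handed the job in. The job took about 15 s.

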